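Unscrew the slanted filler cap of a header tank

ROBOT

A 6-joint arm with a two-finger parallel gripper is mounted at the origin on the work surface. World frame = base frame: x ahead of the robot, y to its left, z up, the work surface at z = 0. Lengths are in m, angles in rad, forces in N, time in s.
With the tool pointing down it reaches from about 0.425 to 0.95 m from the base axis. Payload 3.5 kg.
Tool frame: the origin (TCP) lies on the mounting face of the last link; the fingertips stand 173 mm ahead of it and the grasp point (between the pads) lies 155 mm ahead of it; z points along the fingers, x is the direction in which the jaws open and shut, and the axes are right-handed (so a half turn about z gives the same grasp; the last joint's range is limited). The gripper opens to 85 mm and grips with 20 to 120 N. Pads are 22 mm wide; open, the fingers measure 114 mm over their backs; the gripper's body (76 mm by 85 mm) begins 54 mm behind the grasp point. The pads swing forward as they close: fully open they stand 13 mm farther back than shut.
Start: joints at [1.093, 0.286, 1.577, -0, 1.279, -0.15], TCP at [0.217, 0.639, 0.405] pointing down, gripper open.
Joint ranges: [-2.77, 2.77], [-0.9, 2.22], [0.21, 2.48], [-1.53, 4.67], [0.24, 2.81], [-2.84, 2.84]. Speed limits (rad/s): [2.79, 2.79, 3.14, 3.14, 3.14, 3.14].

INTERFACE

Orientations are given as a unit quaternion [x, y, z, w].
In Python, from plant import get_state, read_camera, sign_off gives the robot as it stands.
- The arm moves only by the shell command python3 -m jog 'ROWS' [FORCE]. ROWS is JSON, a list of rows, each an object of numbers: "grip": the closure, from 0 (fully open) to 1 (shut); "x", "y", "z": the shift along the tool's x, y, z in mm; "rx", "ry", "rz": the turn, a rotation vector about the tool's x, y, z in degrees. A call has 1 to 8 rows; each row shifts and turns the commanded pose from where the row before left it, along the tool's axes as they then stand; what a row does not reach is not made up. A row lasts 1/12 s, in which the tool goes at most 41.7 mm and 7.16 degrees, less where a joint would pass 70% of its speed; a pose out of reach is approached as far as the arm can. A call with a gripper value outside its range is refused whole. The fingers move at their own pace and stop on an object; FORCE is the grip in N (left out, the last holds). Time passes only in rows, so rows that do not move let the fingers close. It gives the time, the measured TCP pose, the force and the opening at its end, in the units of the state.
- get_state(): the state, without advancing time (a new reading comes with each control period).
- read_camera(name): name is "side" or "top" or "wrist"; returns a dict with "frame" (420x560x3 uint8, red, green, blue), "intrinsics" (3x3 intrinsics, pixels), "R" (3x3) and "t" (3): a world point X has camera coordinates R X + t. Camera axes: x right, y down, z forward; pixel columns grow to the right and rows downward; lengths in m; the calibration is good to about 2 mm. A picture is of the moment at which its call begins. There is no depth.
- sign_off(): hands the job in, once; it reports no verdict.
The state is a dict: "time": time; "qpos": joint angles; "dq": joint speeds; "joint_efforts": joint torques, N m; "eef_pos": TCP position; "tcp_rot": TCP orientation; "contact_force": force on the tool from outside, world axes, zero at the start; "wrist_torque": the same for the moment, N m; "opening": opening from 0.0 (shut) to 1.0 (fully open).
Only numpy, scipy, OpenCV 4.12 (cv2) and the standard library are available. Lean on these libraries where they do the work, as an engineer would, in place of code of your own. Each camera call takes 0.05 s, during which the arm holds its last target.

TASK

Open the alloy header tank: unscrew the red filler cap anticlockwise until its thread lets go, keeping hold of it then, because it would slide off the slanted neck; never drop it or lay it on the bench. Set it down gently in the steel parts tray, standing upright on the floor with its hex on top, and let go; leave the other things where they are.

Things in the scene. Friction and masses are not known exactly. Their poses are not given: they have to be found in the camera images.
- tank: Fixed box-shaped welded alloy tank on a plywood plate, 166 x 190 mm, 181 mm high. Origin: middle of the plate's underside on the bench; x to its back, y to its left, z up. Its front (-x) top slopes up to the back at 30 deg; the filler neck stands square on the slope, so its axis points along (-0.5, 0, 0.866) of the tank's frame. A sight tube stands 102 mm out at the -y side.
- neck_mouth (a point): Centre of the open top end of the filler neck, on the neck's axis (axes as the tank's). Neck 48 mm across, 34 mm long, coarse right-hand thread of 8 mm pitch on its outside, 55 mm across the thread.
- cap: Red screw cap, 50 mm tall, 0.13 to 0.25 kg. Origin: centre of its open underside; z along its axis to the hex. z 0-28: round skirt, 67 mm across. z 28-50: hex grip, 50 mm across flats, flats facing its +-x and every 60 deg. Screwed home, finger-loose, origin 23 mm below the neck mouth along the axis. Turned anticlockwise (seen from outside) it rises 8 mm a turn and lifts off after 1.5 to 1.8 turns; past 2 turns it slips off by itself.
- tray: Fixed open steel parts tray, 170 (x) by 230 (y) mm, walls 26 mm high and 4 mm thick, inner floor 5 mm above its origin, which is the middle of its underside. The half at its +y side is empty; the sensor and plug lie in the -y half.
- sensor: Level sensor, brass and black, 113 mm long, 29 mm high, lying along its x in the tray's -y half. Origin: underside, 40 mm from its grey end; its x runs to the black stem. Leave it.
- plug: Small blue hex blanking plug, 30 mm across, 28 mm high, standing in the tray's -y half. Origin: centre of its underside. Leave it.
- multimeter: Orange multimeter lying at the left side of the bench, 88 x 180 x 47 mm. Origin: centre of its underside. Leave it.
- tape: Black roll of tape lying flat near the robot, 96 mm across, 19 mm high. Origin: centre of its underside. Leave it.
- screwdriver: Red-handled screwdriver, 200 mm long, lying at the right side of the bench. Origin: its middle, underside. Leave it.
- wrench: Steel wrench, 180 mm long, 8 mm thick, lying on the bench to the left. Origin: its middle, underside. Leave it.
- spray: Blue spray can, 60 mm across, 175 mm high, upright at the right. Origin: centre of its underside. Leave it.
There are look-alikes about, which are no part of the job. There is more than one size of the cap; the job needs the largest.

How it is judged:
By the outcome, as a careful person would: the job done as asked, in the order asked, and still so for the second after the job is handed in, with the robot touching nothing.
It also fails if it takes over 72 s, if anything falls off the work surface, if the arm or the gripper's body presses on something with over 40 N, if the wrist force passes 120 N, or if a joint passes its speed limit or range.

## Working session

There is one attempt and no reset: what is moved stays moved. The work goes in short steps, Python scripts to look and compute and a shell command to move; the robot and the scene stay as the last step left them, time stands still between calls to the robot, and variables do not carry over. Pictures are saved under pics/ and viewed, and the job is handed in when it is done.

```bash
ls; mkdir -p pics
python3 - <<'E'
from plant import *
import cv2
s=get_state();print(s)
for n in ("side","top","wrist"):
    c=read_camera(n);cv2.imwrite(f"pics/{n}0.png",c["frame"][...,::-1]);print(n,c["intrinsics"],c["R"],c["t"])
E
```

```text
pics
{'time': 0.0, 'qpos': array([ 1.09301870e+00,  2.87222463e-01,  1.57819827e+00,  2.95658247e-05,
        1.27857185e+00, -1.49991679e-01]), 'dq': array([-0.00202055, -0.00041958, -0.00129974,  0.00090203, -0.0017999 ,
        0.00190607]), 'joint_efforts': array([-4.82188079e-04, -4.06004941e+01, -2.92616272e+01, -2.10552794e-04,
        5.94755315e-03,  8.65188326e-06]), 'eef_pos': array([0.21716398, 0.63885067, 0.40329728]), 'tcp_rot': array([ 8.13004872e-01,  5.82255647e-01, -1.07545486e-03,  5.32459331e-04]), 'contact_force': array([-0.28344487, -0.40284999,  0.21794738]), 'wrist_torque': array([ 0.02564028, -0.02867437, -0.00192635]), 'opening': 0.999935723633012}
side [[392.6021641    0.         280.53507953]
 [  0.         392.6021641  212.52799113]
 [  0.           0.           1.        ]] [[ 0.9953702  -0.0959847  -0.00500985]
 [-0.06441872 -0.62752942 -0.77592335]
 [ 0.07133294  0.77265371 -0.6308073 ]] [-0.52862673  0.11314506  1.30914146]
top [[437.47960399   0.         279.05118192]
 [  0.         437.47960399 210.61940596]
 [  0.           0.           1.        ]] [[ 0.01457524 -0.99947674  0.02887558]
 [-0.98938045 -0.01859274 -0.14415491]
 [ 0.14461636 -0.02646784 -0.98913374]] [-0.03875486  0.54365206  1.37957106]
wrist [[358.48004013   0.         277.99864912]
 [  0.         358.48004013 206.79762527]
 [  0.           0.           1.        ]] [[ 0.32199785  0.9467366  -0.00268195]
 [ 0.89625385 -0.30391281  0.32305733]
 [ 0.30503512 -0.10642748 -0.94637559]] [-0.67367687 -0.04207618  0.38120732]
```

View pics/side0.png

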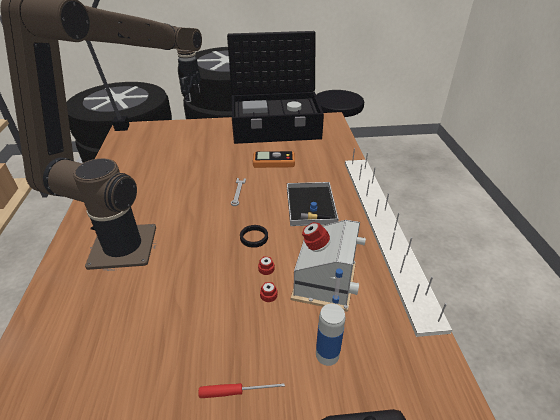

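View pics/top0.png

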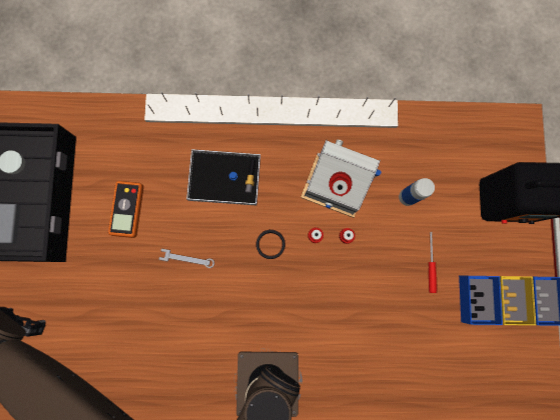

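View pics/wrist0.png

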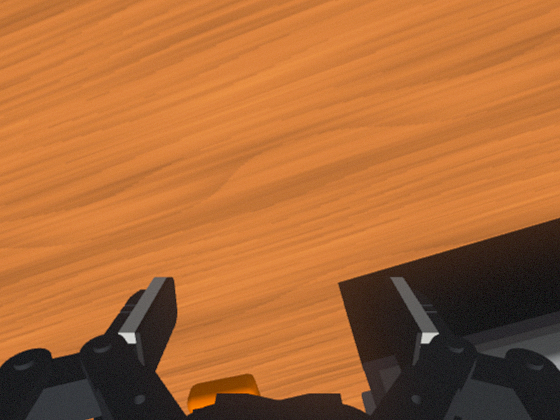

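The side view shows the tank with the big red cap at (316,236) and two small red caps on the bench at (266,265) and (268,291). In the top view, these are the cap on the neck at (340,184), with look-alikes at (316,236) and (347,236). The tray is at (224,177), its empty half on the left. The largest cap, on the tank's neck, is the one I want. I'll check it in a close crop.

Run:
```python
import cv2,numpy as np
t=cv2.imread("pics/top0.png");s=cv2.imread("pics/side0.png")
a=cv2.resize(t[130:225,290:390],None,fx=4,fy=4,interpolation=cv2.INTER_CUBIC)
b=cv2.resize(s[210:310,285:370],None,fx=4,fy=4,interpolation=cv2.INTER_CUBIC)
h=max(a.shape[0],b.shape[0]);f=lambda i:cv2.copyMakeBorder(i,0,h-i.shape[0],0,0,0)
cv2.imwrite("pics/crop0.png",np.hstack([f(a),f(b)]))
cv2.imwrite("pics/crop1.png",cv2.resize(t[140:215,175:275],None,fx=6,fy=6,interpolation=cv2.INTER_CUBIC))
for n,i in(("top",t),("side",s)):
    h=cv2.cvtColor(i,cv2.COLOR_BGR2HSV)
    m=(((h[...,0]<6)|(h[...,0]>174))&(h[...,1]>150)&(h[...,2]>50)).astype(np.uint8)
    for c in cv2.findContours(m,0,2)[0]:
        if cv2.contourArea(c)>40: print(n,cv2.contourArea(c),cv2.minEnclosingCircle(c),cv2.boundingRect(c))
```

```text
top 204.5 ((432.5, 277.0), 15.403021812438965) (428, 262, 9, 31)
top 169.5 ((346.6463317871094, 235.30487060546875), 7.832095623016357) (339, 228, 16, 16)
top 161.5 ((315.20001220703125, 234.8000030517578), 7.528704643249512) (308, 228, 15, 15)
top 47.0 ((553.5, 247.5), 28.609539031982422) (551, 219, 6, 58)
top 380.5 ((340.0, 183.5), 11.672718048095703) (329, 172, 23, 24)
side 441.0 ((220.0, 390.5), 21.983047485351562) (199, 383, 43, 15)
side 157.5 ((268.0, 291.5), 9.962529182434082) (260, 282, 17, 20)
side 138.0 ((266.0853576660156, 265.3292541503906), 9.203409194946289) (258, 257, 16, 18)
side 381.0 ((314.9126281738281, 235.83494567871094), 13.734253883361816) (302, 223, 27, 27)
```

View pics/crop0.png

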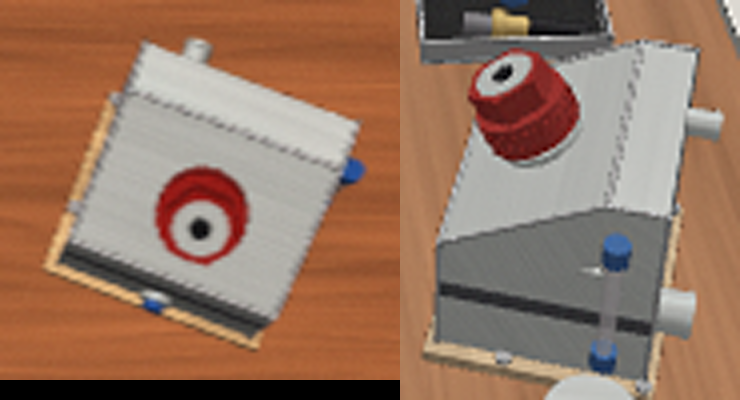

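View pics/crop1.png

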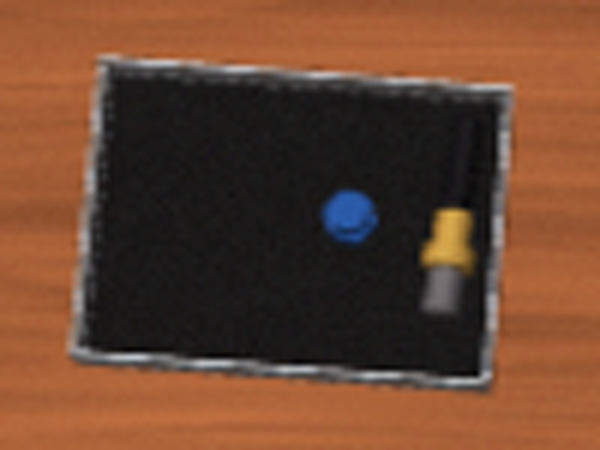

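The crop shows the large red hex cap on the tank's sloped neck. Its black top dot is at about (339.5,187) in the top view and (311,228) in the side view. The tray's empty half is on the left of the blue plug at (233,176). Next I'll triangulate.

```bash
cat > h.py <<'E'
import numpy as np,cv2
from plant import *
def ray(c,uv):
    d=np.linalg.inv(c["intrinsics"])@np.array([uv[0],uv[1],1.]);R=c["R"]
    return -R.T@c["t"],R.T@d/np.linalg.norm(d)
def plane(c,uv,z):
    o,d=ray(c,uv);return o+d*(z-o[2])/d[2]
def tri(*l):
    A=np.zeros((3,3));b=np.zeros(3)
    for o,d in l:
        P=np.eye(3)-np.outer(d,d);A+=P;b+=P@o
    x=np.linalg.solve(A,b);return x,[np.linalg.norm((np.eye(3)-np.outer(d,d))@(x-o)) for o,d in l]
def proj(c,X):
    p=c["intrinsics"]@(c["R"]@np.asarray(X)+c["t"]);return p[:2]/p[2]
E
python3 - <<'E'
from h import *
T=read_camera("top");S=read_camera("side")
def dot(c,x0,y0,w):
    g=c["frame"][y0-w:y0+w+1,x0-w:x0+w+1].max(2).astype(float)
    k=np.clip(110-g,0,None);yy,xx=np.mgrid[-w:w+1,-w:w+1]
    return (x0+(k*xx).sum()/k.sum(),y0+(k*yy).sum()/k.sum())
a=dot(T,340,187,3);b=dot(S,311,228,4);print(a,b)
X,e=tri(ray(T,a),ray(S,b));print("captop",X,e)
f=lambda u,v,k,x0,y0:(x0+(u+.5)/k-.5,y0+(v+.5)/k-.5)
L=plane(T,f(47,267,4,290,130),.006);Rr=plane(T,f(257,347,4,290,130),.006)
print(L,Rr,np.linalg.norm(L-Rr));d=L-Rr  # tank +y
print("yaw",np.degrees(np.arctan2(-d[0],d[1])))
# tank top back edge and ridge at z~.181
q=[plane(T,f(u,v,4,290,130),.181) for u,v in((145,42),(358,122),(133,93),(345,170))]
for i,j in((0,1),(2,3)):
    d=q[i]-q[j];print("yaw",np.degrees(np.arctan2(-d[0],d[1])),np.linalg.norm(d))
c=[plane(T,f(u,v,6,175,140),.026) for u,v in((103,60),(510,90),(488,385),(75,355))]
print("tray",c,np.mean(c,0))
for i in range(4): d=c[i]-c[i-1];print(np.linalg.norm(d),np.degrees(np.arctan2(d[1],d[0])))
print("plug",plane(T,f(350,215,6,175,140),.033))
E
```

```text
(np.float64(339.55322128851543), np.float64(186.875350140056)) (np.float64(310.42957746478874), np.float64(228.01710261569417))
captop [ 0.59390085 -0.19989057  0.20365341] [np.float64(0.0006909484923358116), np.float64(0.0006909484923356614)]
[ 0.5987246  -0.10456354  0.006     ] [ 0.53448947 -0.28036569  0.006     ] 0.18716983638082454
yaw -20.071448534605274
yaw -19.99836061425597 0.1698978436734597
yaw -19.308703017789785 0.16768123757753123
tray [array([0.74589296, 0.26330823, 0.026     ]), array([0.73387718, 0.03763703, 0.026     ]), array([0.56760166, 0.04616274, 0.026     ]), array([0.57982909, 0.27131693, 0.026     ])] [0.65680022 0.15460623 0.026     ]
0.1662568737200142 -2.761041457610121
0.22599086454994508 -93.04781372853721
0.16649395422679725 177.064753287736
0.22548596350432623 86.89149681366179
plug [0.65939242 0.12362535 0.033     ]
```

```bash
python3 -m jog '[{"x":-20,"y":27},{"x":-22,"y":30},{"x":-22,"y":30},{"x":-22,"y":30},{"x":-22,"y":30},{"x":-22,"y":30},{"x":-22,"y":30},{"x":-22,"y":30}]' 60
python3 -m jog '[{"x":-22,"y":30},{"x":-22,"y":30},{"x":-28,"y":33},{"x":-35,"y":14,"z":-2},{"x":-35,"y":14,"z":-2},{"x":-35,"y":14,"z":-2},{"x":-35,"y":14,"z":-2},{"x":-35,"y":14,"z":-2}]'
python3 -m jog '[{"x":-35,"y":14,"z":-2},{"x":-35,"y":14,"z":-2},{"x":-35,"y":14,"z":-2},{"x":-35,"y":14,"z":-2},{"x":-35,"y":14,"z":-2},{"x":-35,"y":14,"z":-2},{"x":-35,"y":14,"z":-2},{}]'
python3 - <<'E'
from h import *
from scipy.spatial.transform import Rotation as Ro
s=get_state();R=Ro.from_quat(s["tcp_rot"]);print(s["qpos"],s["eef_pos"],s["contact_force"])
z=R.as_matrix()[:,2];t=np.array([.470,-.171,-.866]);t/=np.linalg.norm(t)
w=np.cross(z,t);w*=np.arcsin(np.linalg.norm(w))/np.linalg.norm(w);print("tilt in tool deg",np.degrees(R.inv().apply(w)))
E
```

```text
[ 1.09299118e+00  2.86744171e-01  1.57737440e+00 -1.55173417e-05
  1.27861475e+00 -1.50022239e-01] [0.21724611 0.63896222 0.40406282] [ 0.51552947 -0.76687945  0.79267146]
tilt in tool deg [-3.00098074e+01 -5.76316327e-01 -4.34307616e-18]$[0]: bad value
$[0]: bad value
$[0]: bad value
```

```bash
python3 -m jog '[{"grip":0,"x":-20,"y":27,"z":0,"rx":0,"ry":0,"rz":0}]' 60; python3 -m jog '[{"grip":0,"x":-20,"y":27}]'
```

```text
time: 0.33
eef_pos: [0.2342, 0.6134, 0.4042]
tcp_rot: [0.812, 0.584, -0.0, -0.001]
contact_force: [1.1, -0.5, 0.2]
opening: 0.999$[0]: bad value
```

```bash
python3 -m jog '[{"grip":0,"x":-22,"y":30,"z":0,"rx":0,"ry":0,"rz":0},{"grip":0,"x":-22,"y":30,"z":0,"rx":0,"ry":0,"rz":0},{"grip":0,"x":-22,"y":30,"z":0,"rx":0,"ry":0,"rz":0},{"grip":0,"x":-22,"y":30,"z":0,"rx":0,"ry":0,"rz":0},{"grip":0,"x":-22,"y":30,"z":0,"rx":0,"ry":0,"rz":0},{"grip":0,"x":-22,"y":30,"z":0,"rx":0,"ry":0,"rz":0},{"grip":0,"x":-22,"y":30,"z":0,"rx":0,"ry":0,"rz":0},{"grip":0,"x":-22,"y":30,"z":0,"rx":0,"ry":0,"rz":0}]'
python3 -m jog '[{"grip":0,"x":-22,"y":30,"z":0,"rx":0,"ry":0,"rz":0},{"grip":0,"x":-28,"y":30,"z":0,"rx":0,"ry":0,"rz":0},{"grip":0,"x":-35,"y":14,"z":-2,"rx":0,"ry":0,"rz":0},{"grip":0,"x":-35,"y":14,"z":-2,"rx":0,"ry":0,"rz":0},{"grip":0,"x":-35,"y":14,"z":-2,"rx":0,"ry":0,"rz":0},{"grip":0,"x":-35,"y":14,"z":-2,"rx":0,"ry":0,"rz":0},{"grip":0,"x":-35,"y":14,"z":-2,"rx":0,"ry":0,"rz":0},{"grip":0,"x":-35,"y":14,"z":-2,"rx":0,"ry":0,"rz":0}]'
python3 -m jog '[{"grip":0,"x":-35,"y":14,"z":-2,"rx":0,"ry":0,"rz":0},{"grip":0,"x":-35,"y":14,"z":-2,"rx":0,"ry":0,"rz":0},{"grip":0,"x":-35,"y":14,"z":-2,"rx":0,"ry":0,"rz":0},{"grip":0,"x":-35,"y":14,"z":-2,"rx":0,"ry":0,"rz":0},{"grip":0,"x":-35,"y":14,"z":-2,"rx":0,"ry":0,"rz":0},{"grip":0,"x":-35,"y":14,"z":-2,"rx":0,"ry":0,"rz":0},{"grip":0,"x":0,"y":0,"z":0,"rx":0,"ry":0,"rz":0},{"grip":0,"x":0,"y":0,"z":0,"rx":0,"ry":0,"rz":0}]'
python3 -m jog '[{"grip":0,"x":0,"y":0,"z":0,"rx":-6,"ry":0,"rz":0},{"grip":0,"x":0,"y":0,"z":0,"rx":-6,"ry":0,"rz":0},{"grip":0,"x":0,"y":0,"z":0,"rx":-6,"ry":0,"rz":0},{"grip":0,"x":0,"y":0,"z":0,"rx":-6,"ry":0,"rz":0},{"grip":0,"x":0,"y":0,"z":0,"rx":-6,"ry":0,"rz":0},{"grip":0,"x":0,"y":0,"z":0,"rx":0,"ry":0,"rz":0},{"grip":0,"x":0,"y":0,"z":0,"rx":0,"ry":0,"rz":0}]'
cat > st.py <<'E'
from h import *
import sys
from scipy.spatial.transform import Rotation as Ro
s=get_state();R=Ro.from_quat(s["tcp_rot"]);np.set_printoptions(precision=4,suppress=True)
print(s["time"],"q",s["qpos"],"p",s["eef_pos"],"F",s["contact_force"],"T",s["wrist_torque"],"op",s["opening"]);print(R.as_matrix())
if len(sys.argv)>1:
    cv2.imwrite(f"pics/{sys.argv[2]}.png",read_camera(sys.argv[1])["frame"][...,::-1])
E
python3 st.py wrist w1
```

```text
time: 1.0
eef_pos: [0.4075, 0.3659, 0.4049]
tcp_rot: [0.813, 0.582, 0.0, 0.0]
contact_force: [1.1, 0.6, 0.3]
opening: 1.0
time: 1.67
eef_pos: [0.4591, 0.0733, 0.417]
tcp_rot: [0.813, 0.582, 0.0, 0.0]
contact_force: [0.5, -1.0, -0.4]
opening: 0.995
time: 2.33
eef_pos: [0.4713, -0.1525, 0.4287]
tcp_rot: [0.814, 0.581, 0.0, -0.0]
contact_force: [0.1, -0.4, 0.0]
opening: 1.002
time: 2.92
eef_pos: [0.4712, -0.1494, 0.4284]
tcp_rot: [0.785, 0.563, 0.15, 0.209]
contact_force: [-0.4, 0.8, -0.2]
opening: 1.0
2.9167 q [-0.5284 -0.226   2.0764  0.1428  0.7849 -1.8482] p [ 0.4712 -0.1494  0.4284] F [-0.4055  0.7861 -0.2217] T [0.0412 0.2171 0.0042] op 0.9998907963176532
[[ 0.3202  0.8218  0.4713]
 [ 0.9474 -0.2781 -0.1586]
 [ 0.0007  0.4973 -0.8676]]
```

View pics/w1.png

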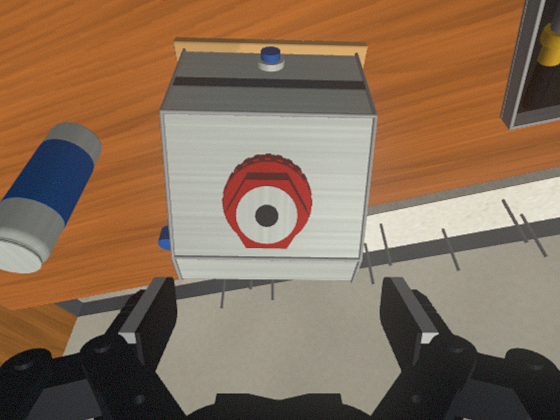

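The wrist view shows the cap's hex straight on. Its white disc and black dot are at (266,215), and one hex flat faces the bottom with its edge running (245,248)–(295,247). I'll refine the tank yaw, the cap centre and the hex angle from this view.

Run:
```python
from h import *
from scipy.spatial.transform import Rotation as Ro
c=read_camera("wrist");T=read_camera("top");S=read_camera("side")
f=c["frame"];cv2.imwrite("pics/w1c.png",cv2.resize(f[140:265,205:330,::-1],None,fx=4,fy=4,interpolation=cv2.INTER_CUBIC))
o,_=ray(c,(0,0));s=get_state();R=Ro.from_quat(s["tcp_rot"])
print("cam in tool mm",1e3*R.inv().apply(o-s["eef_pos"]))
for a,b in(((163,113.5),(376,115.5)),((175,257),(366,256.5))):
    n=np.cross(ray(c,a)[1],ray(c,b)[1]);d=np.cross(n,[0,0,1]);d=d if d[1]>0 else -d
    print("yaw",np.degrees(np.arctan2(-d[0],d[1])))
g=f[195:235,246:288].max(2);m=(g<90).astype(np.uint8);M=cv2.moments(m,True);d=(246+M["m10"]/M["m00"],195+M["m01"]/M["m00"]);print("dot",d)
X,e=tri(ray(c,d),ray(T,(339.553,186.875)),ray(S,(310.43,228.017)));print(X,e)
X,e=tri(ray(c,d),ray(S,(310.43,228.017)));print(X,e)
X,e=tri(ray(c,d),ray(T,(339.553,186.875)));print(X,e)
```

```text
cam in tool mm [  0.54204474 -83.82957158  30.60402852]
yaw -19.318238634387058
yaw -18.414162535204458
dot (266.75067024128685, 214.91689008042894)
[ 0.59389305 -0.19949842  0.20272979] [np.float64(0.0006080570339092983), np.float64(0.0007230616466576305), np.float64(0.000977696990937446)]
[ 0.59432625 -0.19908241  0.20242378] [np.float64(0.0006696077524417521), np.float64(0.0006696077524416823)]
[ 0.59360124 -0.19969526  0.20219702] [np.float64(0.0004192345891212469), np.float64(0.00041923458912123323)]
```

View pics/w1c.png

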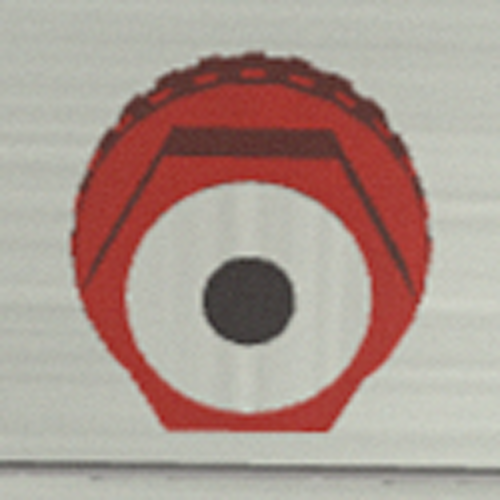

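The flat is parallel to tool x within about 0.5°, so odd multiples of 30° line the jaws up with flats. I'll turn +210° to give q6 about +104°, which leaves the full stroke for unscrewing.

```bash
for i in 1 2 3; do python3 -m jog '[{"grip":0,"x":0,"y":0,"z":0,"rx":0,"ry":0,"rz":7},{"grip":0,"x":0,"y":0,"z":0,"rx":0,"ry":0,"rz":7},{"grip":0,"x":0,"y":0,"z":0,"rx":0,"ry":0,"rz":7},{"grip":0,"x":0,"y":0,"z":0,"rx":0,"ry":0,"rz":7},{"grip":0,"x":0,"y":0,"z":0,"rx":0,"ry":0,"rz":7},{"grip":0,"x":0,"y":0,"z":0,"rx":0,"ry":0,"rz":7},{"grip":0,"x":0,"y":0,"z":0,"rx":0,"ry":0,"rz":7},{"grip":0,"x":0,"y":0,"z":0,"rx":0,"ry":0,"rz":7}]' >/dev/null; done
python3 -m jog '[{"grip":0,"x":0,"y":0,"z":0,"rx":0,"ry":0,"rz":7},{"grip":0,"x":0,"y":0,"z":0,"rx":0,"ry":0,"rz":7},{"grip":0,"x":0,"y":0,"z":0,"rx":0,"ry":0,"rz":7},{"grip":0,"x":0,"y":0,"z":0,"rx":0,"ry":0,"rz":7},{"grip":0,"x":0,"y":0,"z":0,"rx":0,"ry":0,"rz":7},{"grip":0,"x":0,"y":0,"z":0,"rx":0,"ry":0,"rz":7},{"grip":0,"x":0,"y":0,"z":0,"rx":0,"ry":0,"rz":0},{"grip":0,"x":0,"y":0,"z":0,"rx":0,"ry":0,"rz":0}]'
cat > goal.py <<'E'
# offset (tool mm) + tilt correction to TCP at height h above cap top on axis
from h import *
import sys
from scipy.spatial.transform import Rotation as Ro
np.set_printoptions(precision=2,suppress=True)
h=float(sys.argv[1])/1e3;C=np.array([.5939,-.1995,.2028]);psi=np.radians(-19.2)
a=np.array([-.5*np.cos(psi),-.5*np.sin(psi),.866])
s=get_state();R=Ro.from_quat(s["tcp_rot"]);p=s["eef_pos"]
z=R.as_matrix()[:,2];w=np.cross(z,-a)
print("rot deg tool",np.degrees(R.inv().apply(w)),"shift mm tool",1e3*R.inv().apply(C+h*a-p),"height",1e3*np.dot(p-C,a))
# jaw dir about axis relative to tank -> tool x vs tank y
y=np.array([-np.sin(psi),np.cos(psi),0]);x=R.as_matrix()[:,0];u=np.cross(y,a)
print("tool x angle about axis from tank y",np.degrees(np.arctan2(x@np.cross(a,y),x@y)))
E
python3 goal.py 200; python3 st.py
```

```text
time: 5.78
eef_pos: [0.4716, -0.1509, 0.4287]
tcp_rot: [-0.341, 0.904, -0.164, 0.2]
contact_force: [0.3, 0.4, -0.1]
opening: 0.995
rot deg tool [ 0.14  0.16 -0.  ] shift mm tool [ 4.7  -3.73 61.36] height 261.37107307759715
tool x angle about axis from tank y 150.5411768285936
5.7833 q [-0.5306 -0.2244  2.0747  0.1433  0.7826  1.813 ] p [ 0.4716 -0.1509  0.4287] F [ 0.2979  0.4337 -0.1299] T [ 0.0229  0.1709 -0.0157] op 0.9952254940737353
[[-0.6872 -0.5516  0.4728]
 [-0.6827  0.7128 -0.1607]
 [-0.2484 -0.4332 -0.8664]]
```

```bash
python3 -m jog '[{"grip":0,"x":2,"y":-2,"z":20,"rx":0,"ry":0,"rz":0},{"grip":0,"x":3,"y":-2,"z":20,"rx":0,"ry":0,"rz":0},{"grip":0,"x":0,"y":0,"z":21,"rx":0,"ry":0,"rz":0},{"grip":0,"x":0,"y":0,"z":0,"rx":0,"ry":0,"rz":0},{"grip":0,"x":0,"y":0,"z":0,"rx":0,"ry":0,"rz":0}]'
python3 goal.py 200;python3 st.py wrist w2
python3 - <<'E'
from h import *
c=read_camera("side");cv2.imwrite("pics/s2.png",cv2.resize(c["frame"][120:320,220:420,::-1],None,fx=3,fy=3,interpolation=cv2.INTER_CUBIC))
E
```

```text
time: 6.2
eef_pos: [0.4991, -0.1669, 0.3751]
tcp_rot: [-0.341, 0.904, -0.163, 0.199]
contact_force: [-0.0, 0.1, 0.4]
opening: 1.004
rot deg tool [0.3  0.11 0.  ] shift mm tool [-0.67 -0.39 -0.64] height 199.35224512887933
tool x angle about axis from tank y 150.4540920818756
6.2 q [-0.5305 -0.095   2.0627  0.163   0.6692  1.7881] p [ 0.4991 -0.1669  0.3751] F [-0.0145  0.1292  0.3905] T [0.072  0.1837 0.0126] op 1.0039500869872824
[[-0.6885 -0.5518  0.4707]
 [-0.6814  0.7143 -0.1594]
 [-0.2483 -0.4305 -0.8678]]
```

View pics/w2.png

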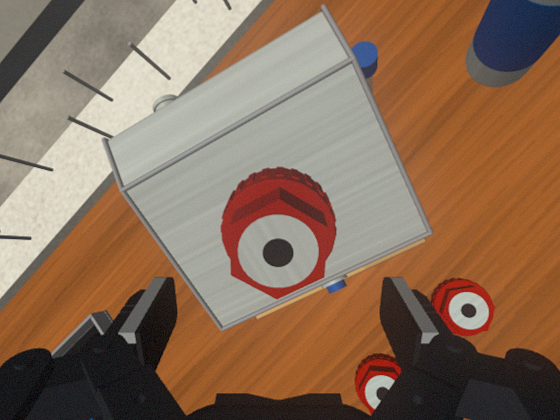

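View pics/s2.png

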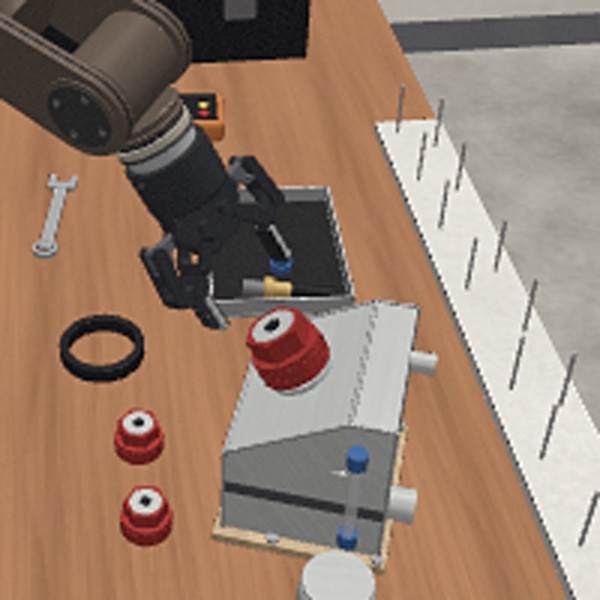

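Centred: in the wrist view the dot is at (278,251), the image centre column, with a hex vertex at the bottom (277,298), so flats face the pads. Going in and closing.

```bash
python3 -m jog '[{"grip":0,"x":-0.5,"y":-0.4,"z":20,"rx":0,"ry":0,"rz":-0.4},{"grip":0,"x":0,"y":0,"z":16,"rx":0.2,"ry":0.1,"rz":0},{"grip":0,"x":0,"y":0,"z":10,"rx":0,"ry":0,"rz":0},{"grip":0,"x":0,"y":0,"z":0,"rx":0,"ry":0,"rz":0},{"grip":0,"x":0,"y":0,"z":0,"rx":0,"ry":0,"rz":0}]'
python3 goal.py 153
python3 -m jog '[{"grip":0.25,"x":0,"y":0,"z":0,"rx":0,"ry":0,"rz":0},{"grip":0.25,"x":0,"y":0,"z":0,"rx":0,"ry":0,"rz":0},{"grip":0.25,"x":0,"y":0,"z":0,"rx":0,"ry":0,"rz":0},{"grip":0.25,"x":0,"y":0,"z":0,"rx":0,"ry":0,"rz":0}]'
python3 goal.py 153;python3 st.py wrist w3
```

```text
time: 6.72
eef_pos: [0.5215, -0.1743, 0.3373]
tcp_rot: [-0.343, 0.903, -0.167, 0.199]
contact_force: [-0.1, 1.0, -0.1]
opening: 0.998
rot deg tool [-0.1   0.09 -0.  ] shift mm tool [0.45 0.75 1.84] height 154.8383704862475
tool x angle about axis from tank y 150.79208416349948
time: 7.05
eef_pos: [0.5215, -0.1743, 0.3377]
tcp_rot: [-0.343, 0.903, -0.167, 0.2]
contact_force: [-0.1, 0.6, -0.6]
opening: 0.744
rot deg tool [-0.17  0.11  0.  ] shift mm tool [0.46 0.92 2.14] height 155.13678455964003
tool x angle about axis from tank y 150.7725626939736
7.05 q [-0.5202  0.0042  2.0414  0.1694  0.583   1.7786] p [ 0.5215 -0.1743  0.3377] F [-0.1311  0.5726 -0.6049] T [0.0537 0.1912 0.036 ] op 0.7444565284696939
[[-0.6854 -0.5518  0.4751]
 [-0.6854  0.7092 -0.1652]
 [-0.2458 -0.4389 -0.8643]]
```

View pics/w3.png

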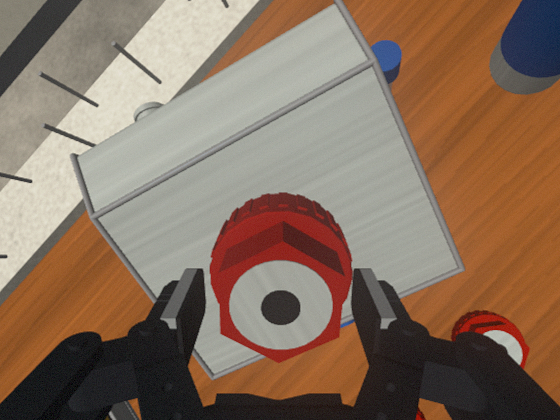

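```bash
python3 -m jog '[{"grip":0.25,"x":0.5,"y":0.8,"z":1,"rx":0,"ry":0,"rz":0},{"grip":1,"x":0,"y":0,"z":0,"rx":0,"ry":0,"rz":0},{"grip":1,"x":0,"y":0,"z":0,"rx":0,"ry":0,"rz":0},{"grip":1,"x":0,"y":0,"z":0,"rx":0,"ry":0,"rz":0},{"grip":1,"x":0,"y":0,"z":0,"rx":0,"ry":0,"rz":0},{"grip":1,"x":0,"y":0,"z":0,"rx":0,"ry":0,"rz":0}]' 60
python3 goal.py 153;python3 st.py wrist w4
```

```text
time: 7.6
eef_pos: [0.5211, -0.1742, 0.3359]
tcp_rot: [-0.343, 0.903, -0.167, 0.199]
contact_force: [-4.8, 2.0, 4.0]
opening: 0.57
rot deg tool [-0.07  0.07  0.  ] shift mm tool [-0.17 -0.14  0.83] height 153.82316228770867
tool x angle about axis from tank y 150.7729241102786
7.6 q [-0.5204  0.0056  2.0433  0.17    0.5815  1.7777] p [ 0.5211 -0.1742  0.3359] F [-4.8243  2.0161  3.9925] T [ 0.2212  0.6737 -0.0699] op 0.5701753096350397
[[-0.6857 -0.5526  0.4738]
 [-0.6853  0.7095 -0.1644]
 [-0.2453 -0.4374 -0.8652]]
```

View pics/w4.png

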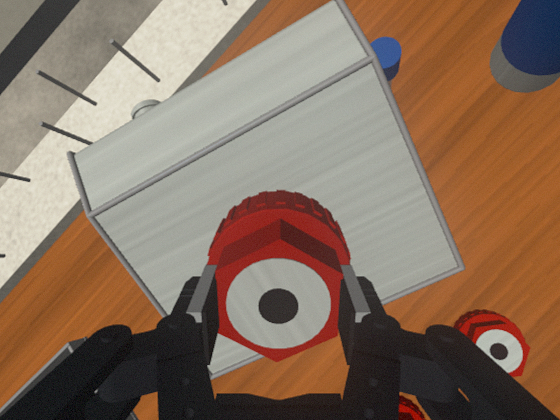

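Gripped on the flats (opening 0.57, about 48.5 mm). Starting the first unscrewing stroke.

```bash
python3 -m jog '[{"grip":1,"x":0,"y":0,"z":-0.5,"rx":0,"ry":0,"rz":-3},{"grip":1,"x":0,"y":0,"z":-0.2,"rx":0,"ry":0,"rz":-7},{"grip":1,"x":0,"y":0,"z":-0.15,"rx":0,"ry":0,"rz":-7},{"grip":1,"x":0,"y":0,"z":-0.15,"rx":0,"ry":0,"rz":-7},{"grip":1,"x":0,"y":0,"z":-0.15,"rx":0,"ry":0,"rz":-7},{"grip":1,"x":0,"y":0,"z":-0.15,"rx":0,"ry":0,"rz":-7},{"grip":1,"x":0,"y":0,"z":-0.15,"rx":0,"ry":0,"rz":-7},{"grip":1,"x":0,"y":0,"z":-0.15,"rx":0,"ry":0,"rz":-7}]'
python3 goal.py 153;python3 st.py wrist w5
```

```text
time: 8.32
eef_pos: [0.5201, -0.1737, 0.3356]
tcp_rot: [0.706, -0.659, 0.236, -0.105]
contact_force: [-1.3, 0.7, -2.0]
opening: 0.57
rot deg tool [ 0.    0.07 -0.  ] shift mm tool [ 0.59 -1.19  1.06] height 154.05628069862678
tool x angle about axis from tank y -156.91333341749228
8.3167 q [-0.5206  0.0038  2.0457  0.1701  0.5833  0.8643] p [ 0.5201 -0.1737  0.3356] F [-1.3012  0.6981 -1.9841] T [ 0.2324  0.3819 -0.0026] op 0.5703104233798862
[[ 0.0188 -0.8813  0.4721]
 [-0.9806 -0.1083 -0.1632]
 [ 0.195  -0.4599 -0.8663]]
```

View pics/w5.png

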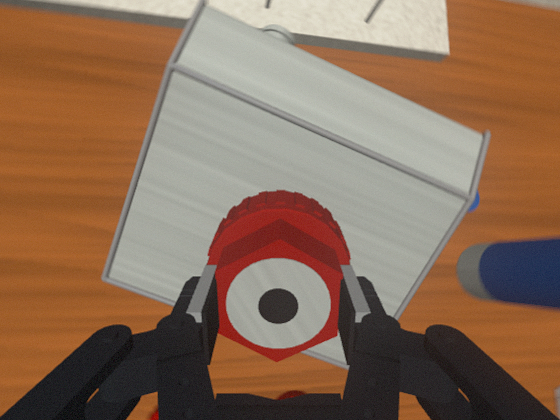

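The cap turns with the fingers (its hex vertex is still at (277,360)) and the forces are small. Continuing the stroke to 241°.

```bash
for i in 1 2 3; do python3 -m jog '[{"grip":1,"x":0,"y":0,"z":-0.15,"rx":0,"ry":0,"rz":-7},{"grip":1,"x":0,"y":0,"z":-0.16,"rx":0,"ry":0,"rz":-7},{"grip":1,"x":0,"y":0,"z":-0.15,"rx":0,"ry":0,"rz":-7},{"grip":1,"x":0,"y":0,"z":-0.16,"rx":0,"ry":0,"rz":-7},{"grip":1,"x":0,"y":0,"z":-0.15,"rx":0,"ry":0,"rz":-7},{"grip":1,"x":0,"y":0,"z":-0.16,"rx":0,"ry":0,"rz":-7},{"grip":1,"x":0,"y":0,"z":-0.15,"rx":0,"ry":0,"rz":-7},{"grip":1,"x":0,"y":0,"z":-0.16,"rx":0,"ry":0,"rz":-7}]' | grep force; done
python3 -m jog '[{"grip":1,"x":0,"y":0,"z":-0.15,"rx":0,"ry":0,"rz":-7},{"grip":1,"x":0,"y":0,"z":-0.16,"rx":0,"ry":0,"rz":-7},{"grip":1,"x":0,"y":0,"z":-0.15,"rx":0,"ry":0,"rz":-6},{"grip":1,"x":0,"y":0,"z":0,"rx":0,"ry":0,"rz":0}]'
python3 goal.py 159;python3 st.py wrist w6
```

```text
contact_force: [-2.1, 1.8, -1.3]
contact_force: [-2.7, 0.3, 0.1]
contact_force: [-3.3, -0.8, -0.2]
time: 10.7
eef_pos: [0.5182, -0.1733, 0.3396]
tcp_rot: [0.611, 0.748, 0.089, 0.243]
contact_force: [-0.7, 0.2, -1.3]
opening: 0.571
rot deg tool [0.05 0.   0.  ] shift mm tool [-0.33  0.94 -0.41] height 158.58102172006932
tool x angle about axis from tank y 30.72239368404366
10.7 q [-0.5218 -0.006   2.0474  0.1685  0.59   -2.4095] p [ 0.5182 -0.1733  0.3396] F [-0.6639  0.1838 -1.3446] T [ 0.0797  0.4113 -0.0638] op 0.5710729573475978
[[-0.1351  0.8707  0.473 ]
 [ 0.9573  0.2378 -0.1643]
 [-0.2555  0.4306 -0.8656]]
```

View pics/w6.png

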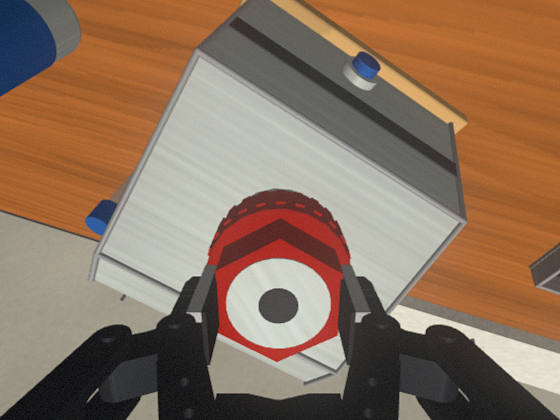

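```bash
python3 -m jog '[{"grip":0.05,"x":0,"y":0,"z":0,"rx":0,"ry":0,"rz":0},{"grip":0.05,"x":0,"y":0,"z":0,"rx":0,"ry":0,"rz":0},{"grip":0.05,"x":0,"y":0,"z":0,"rx":0,"ry":0,"rz":0},{"grip":0.05,"x":0,"y":0,"z":0,"rx":0,"ry":0,"rz":0}]'
for i in 1 2 3 4; do python3 -m jog '[{"grip":0.05,"x":0,"y":0,"z":0,"rx":0,"ry":0,"rz":7},{"grip":0.05,"x":0,"y":0,"z":0,"rx":0,"ry":0,"rz":7},{"grip":0.05,"x":0,"y":0,"z":0,"rx":0,"ry":0,"rz":7},{"grip":0.05,"x":0,"y":0,"z":0,"rx":0,"ry":0,"rz":7},{"grip":0.05,"x":0,"y":0,"z":0,"rx":0,"ry":0,"rz":7},{"grip":0.05,"x":0,"y":0,"z":0,"rx":0,"ry":0,"rz":7},{"grip":0.05,"x":0,"y":0,"z":0,"rx":0,"ry":0,"rz":7},{"grip":0.05,"x":0,"y":0,"z":0,"rx":0,"ry":0,"rz":7}]'|grep force; done
python3 -m jog '[{"grip":0.05,"x":0,"y":0,"z":0,"rx":0,"ry":0,"rz":7},{"grip":0.05,"x":0,"y":0,"z":0,"rx":0,"ry":0,"rz":7},{"grip":0.05,"x":0,"y":0,"z":0,"rx":0,"ry":0,"rz":2},{"grip":0.05,"x":0,"y":0,"z":0,"rx":0,"ry":0,"rz":0},{"grip":0.05,"x":0,"y":0,"z":0,"rx":0,"ry":0,"rz":0}]'
python3 goal.py 159;python3 st.py wrist w7
```

```text
time: 11.08
eef_pos: [0.5186, -0.1734, 0.341]
tcp_rot: [0.611, 0.748, 0.089, 0.245]
contact_force: [-1.1, -0.5, -0.7]
opening: 0.952
contact_force: [-0.1, 0.1, -0.6]
contact_force: [0.3, 0.6, 0.3]
contact_force: [0.1, -0.0, 0.4]
contact_force: [1.2, 0.1, 0.1]
time: 14.17
eef_pos: [0.5185, -0.1733, 0.3408]
tcp_rot: [-0.343, 0.903, -0.167, 0.199]
contact_force: [0.4, 0.6, -0.5]
opening: 0.951
rot deg tool [-0.13  0.1  -0.  ] shift mm tool [-0.1  -0.08  0.37] height 159.36608438849365
tool x angle about axis from tank y 150.80769470054966
14.1667 q [-0.5214 -0.0068  2.0461  0.1687  0.5901  1.7782] p [ 0.5185 -0.1733  0.3408] F [ 0.3709  0.5828 -0.4552] T [0.0935 0.2175 0.0139] op 0.9513952721222417
[[-0.6852 -0.5525  0.4746]
 [-0.6858  0.7089 -0.1649]
 [-0.2453 -0.4384 -0.8646]]
```

View pics/w7.png

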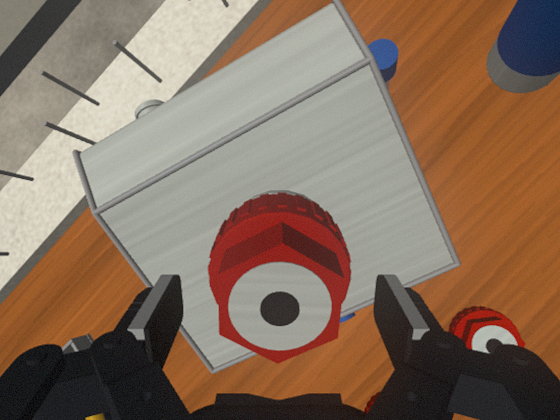

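The cap stayed put with its flats still facing the pads. Closing for the second stroke, which brings the total to 480° (below 540°).

```bash
python3 -m jog '[{"grip":1,"x":0,"y":0,"z":0,"rx":0,"ry":0,"rz":0},{"grip":1,"x":0,"y":0,"z":0,"rx":0,"ry":0,"rz":0},{"grip":1,"x":0,"y":0,"z":0,"rx":0,"ry":0,"rz":0},{"grip":1,"x":0,"y":0,"z":0,"rx":0,"ry":0,"rz":0},{"grip":1,"x":0,"y":0,"z":0,"rx":0,"ry":0,"rz":0},{"grip":1,"x":0,"y":0,"z":0,"rx":0,"ry":0,"rz":0}]'
for i in 1 2 3 4; do python3 -m jog '[{"grip":1,"x":0,"y":0,"z":-0.15,"rx":0,"ry":0,"rz":-7},{"grip":1,"x":0,"y":0,"z":-0.16,"rx":0,"ry":0,"rz":-7},{"grip":1,"x":0,"y":0,"z":-0.15,"rx":0,"ry":0,"rz":-7},{"grip":1,"x":0,"y":0,"z":-0.16,"rx":0,"ry":0,"rz":-7},{"grip":1,"x":0,"y":0,"z":-0.15,"rx":0,"ry":0,"rz":-7},{"grip":1,"x":0,"y":0,"z":-0.16,"rx":0,"ry":0,"rz":-7},{"grip":1,"x":0,"y":0,"z":-0.15,"rx":0,"ry":0,"rz":-7},{"grip":1,"x":0,"y":0,"z":-0.16,"rx":0,"ry":0,"rz":-7}]' | grep force; done
python3 -m jog '[{"grip":1,"x":0,"y":0,"z":-0.15,"rx":0,"ry":0,"rz":-7},{"grip":1,"x":0,"y":0,"z":-0.16,"rx":0,"ry":0,"rz":-7},{"grip":1,"x":0,"y":0,"z":-0.05,"rx":0,"ry":0,"rz":-2},{"grip":1,"x":0,"y":0,"z":0,"rx":0,"ry":0,"rz":0},{"grip":1,"x":0,"y":0,"z":0,"rx":0,"ry":0,"rz":0}]'
python3 goal.py 164;python3 st.py wrist w8
```

```text
time: 14.72
eef_pos: [0.5185, -0.1733, 0.3411]
tcp_rot: [-0.343, 0.903, -0.167, 0.2]
contact_force: [-3.1, 0.9, 3.8]
opening: 0.57
contact_force: [-0.7, 2.3, 2.4]
contact_force: [-7.0, 3.3, 6.0]
contact_force: [-12.0, 2.8, 8.5]
contact_force: [-10.0, 0.2, 6.7]
time: 17.8
eef_pos: [0.5152, -0.1727, 0.3452]
tcp_rot: [0.61, 0.749, 0.088, 0.243]
contact_force: [-9.2, 0.6, 5.8]
opening: 0.573
rot deg tool [-0.07  0.03  0.  ] shift mm tool [0.03 0.95 0.85] height 164.84692017118942
tool x angle about axis from tank y 30.9556557698811
17.8 q [-0.5233 -0.0196  2.0498  0.1639  0.6024 -2.41  ] p [ 0.5152 -0.1727  0.3452] F [-9.1607  0.5936  5.8086] T [-0.2469  1.1425 -0.0796] op 0.5731221339585049
[[-0.1384  0.8711  0.4713]
 [ 0.9563  0.2413 -0.1652]
 [-0.2576  0.4278 -0.8664]]
```

View pics/w8.png

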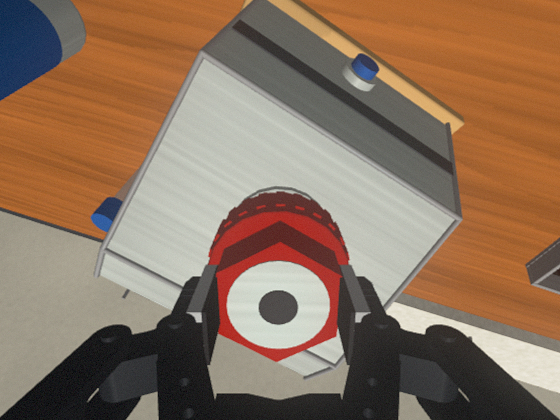

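```bash
python3 -m jog '[{"grip":0.05,"x":0,"y":0,"z":0,"rx":0,"ry":0,"rz":0},{"grip":0.05,"x":0,"y":0,"z":0,"rx":0,"ry":0,"rz":0},{"grip":0.05,"x":0,"y":0,"z":0,"rx":0,"ry":0,"rz":0},{"grip":0.05,"x":0,"y":0,"z":0,"rx":0,"ry":0,"rz":0}]'
for i in 1 2 3 4; do python3 -m jog '[{"grip":0.05,"x":0,"y":0,"z":0,"rx":0,"ry":0,"rz":7},{"grip":0.05,"x":0,"y":0,"z":0,"rx":0,"ry":0,"rz":7},{"grip":0.05,"x":0,"y":0,"z":0,"rx":0,"ry":0,"rz":7},{"grip":0.05,"x":0,"y":0,"z":0,"rx":0,"ry":0,"rz":7},{"grip":0.05,"x":0,"y":0,"z":0,"rx":0,"ry":0,"rz":7},{"grip":0.05,"x":0,"y":0,"z":0,"rx":0,"ry":0,"rz":7},{"grip":0.05,"x":0,"y":0,"z":0,"rx":0,"ry":0,"rz":7},{"grip":0.05,"x":0,"y":0,"z":0,"rx":0,"ry":0,"rz":7}]'|grep force; done
python3 -m jog '[{"grip":0.05,"x":0,"y":0,"z":0,"rx":0,"ry":0,"rz":7},{"grip":0.05,"x":0,"y":0,"z":0,"rx":0,"ry":0,"rz":7},{"grip":0.05,"x":0,"y":0,"z":0,"rx":0,"ry":0,"rz":2},{"grip":0.05,"x":0,"y":0,"z":0,"rx":0,"ry":0,"rz":0},{"grip":0.05,"x":0,"y":0,"z":0,"rx":0,"ry":0,"rz":0}]'
python3 goal.py 164;python3 st.py wrist w9
```

```text
time: 18.18
eef_pos: [0.516, -0.1724, 0.3448]
tcp_rot: [0.611, 0.748, 0.089, 0.244]
contact_force: [-0.6, 0.1, -0.9]
opening: 0.953
contact_force: [0.7, -0.0, -0.4]
contact_force: [0.1, 0.7, 0.4]
contact_force: [0.3, -0.1, -0.7]
contact_force: [0.6, 0.1, 0.6]
time: 21.27
eef_pos: [0.516, -0.1724, 0.345]
tcp_rot: [-0.343, 0.903, -0.167, 0.199]
contact_force: [-0.0, 0.2, -0.3]
opening: 0.949
rot deg tool [-0.09  0.08  0.  ] shift mm tool [-0.2  -0.28  0.41] height 164.40012090894325
tool x angle about axis from tank y 150.83337547324783
21.2667 q [-0.5224 -0.0183  2.049   0.1672  0.5994  1.7789] p [ 0.516  -0.1724  0.345 ] F [-0.0248  0.1892 -0.2609] T [ 0.0595  0.2578 -0.0202] op 0.9493033295859425
[[-0.6851 -0.5531  0.4741]
 [-0.6861  0.7087 -0.1646]
 [-0.2449 -0.438  -0.865 ]]
```

View pics/w9.png

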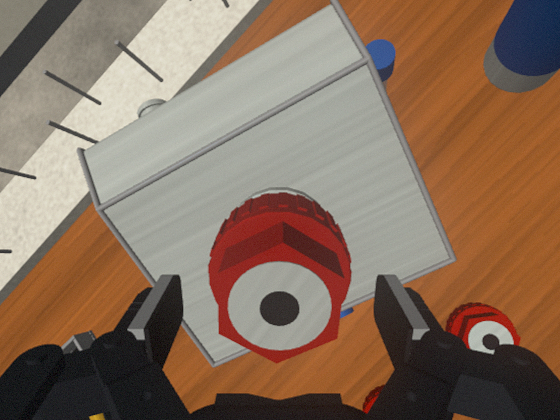

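The cap is unmoved and still aligned. Gripping firmly for the final stroke, with no release after it: 170° more gives 650° in total.

```bash
python3 -m jog '[{"grip":1,"x":0,"y":0,"z":-0.5,"rx":0,"ry":0,"rz":0},{"grip":1,"x":0,"y":0,"z":0,"rx":0,"ry":0,"rz":0},{"grip":1,"x":0,"y":0,"z":0,"rx":0,"ry":0,"rz":0},{"grip":1,"x":0,"y":0,"z":0,"rx":0,"ry":0,"rz":0},{"grip":1,"x":0,"y":0,"z":0,"rx":0,"ry":0,"rz":0},{"grip":1,"x":0,"y":0,"z":0,"rx":0,"ry":0,"rz":0}]' 80
for i in 1 2 3; do python3 -m jog '[{"grip":1,"x":0,"y":0,"z":-0.15,"rx":0,"ry":0,"rz":-7},{"grip":1,"x":0,"y":0,"z":-0.16,"rx":0,"ry":0,"rz":-7},{"grip":1,"x":0,"y":0,"z":-0.15,"rx":0,"ry":0,"rz":-7},{"grip":1,"x":0,"y":0,"z":-0.16,"rx":0,"ry":0,"rz":-7},{"grip":1,"x":0,"y":0,"z":-0.15,"rx":0,"ry":0,"rz":-7},{"grip":1,"x":0,"y":0,"z":-0.16,"rx":0,"ry":0,"rz":-7},{"grip":1,"x":0,"y":0,"z":-0.15,"rx":0,"ry":0,"rz":-7},{"grip":1,"x":0,"y":0,"z":-0.16,"rx":0,"ry":0,"rz":-7}]' | grep force; done
python3 -m jog '[{"grip":1,"x":0,"y":0,"z":-0.05,"rx":0,"ry":0,"rz":-2},{"grip":1,"x":0,"y":0,"z":-1,"rx":0,"ry":0,"rz":0},{"grip":1,"x":0,"y":0,"z":-1,"rx":0,"ry":0,"rz":0},{"grip":1,"x":0,"y":0,"z":0,"rx":0,"ry":0,"rz":0}]'
python3 goal.py 164;python3 st.py wrist w10
```

```text
time: 21.82
eef_pos: [0.5159, -0.1724, 0.3465]
tcp_rot: [-0.343, 0.903, -0.167, 0.2]
contact_force: [-1.6, 1.2, 4.4]
opening: 0.564
contact_force: [-2.4, 2.4, 3.3]
contact_force: [-6.0, 6.2, 7.4]
contact_force: [-9.2, 2.4, 8.5]
time: 24.15
eef_pos: [0.5125, -0.1711, 0.3493]
tcp_rot: [0.93, 0.263, 0.212, 0.148]
contact_force: [-0.7, 1.3, -0.3]
opening: 0.564
rot deg tool [-0.06 -0.01 -0.  ] shift mm tool [0.87 1.08 6.01] height 170.00089431041974
tool x angle about axis from tank y -39.2597978772329
24.15 q [-0.5237 -0.0319  2.0536  0.1653  0.6113 -1.1852] p [ 0.5125 -0.1711  0.3493] F [-0.6724  1.3105 -0.2718] T [0.2525 0.5378 0.0503] op 0.5636108416712396
[[ 0.7721  0.4256  0.4719]
 [ 0.551  -0.8183 -0.1634]
 [ 0.3166  0.3862 -0.8664]]
```

View pics/w10.png

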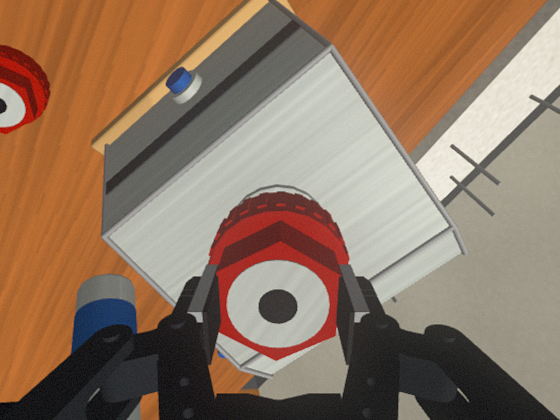

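```bash
python3 -m jog '[{"grip":1,"x":0,"y":0,"z":-1,"rx":0,"ry":0,"rz":0},{"grip":1,"x":0,"y":0,"z":-1,"rx":0,"ry":0,"rz":0},{"grip":1,"x":0,"y":0,"z":-1,"rx":0,"ry":0,"rz":0}]'; python3 -m jog '[{"grip":1,"x":0,"y":0,"z":-2,"rx":0,"ry":0,"rz":0},{"grip":1,"x":0,"y":0,"z":-2,"rx":0,"ry":0,"rz":0},{"grip":1,"x":0,"y":0,"z":0,"rx":0,"ry":0,"rz":0}]'; python3 goal.py 164;python3 st.py wrist w11
```

```text
time: 24.45
eef_pos: [0.5112, -0.1707, 0.3522]
tcp_rot: [0.93, 0.263, 0.212, 0.148]
contact_force: [-0.7, 0.9, -3.2]
opening: 0.565
time: 24.7
eef_pos: [0.5098, -0.1705, 0.3576]
tcp_rot: [0.929, 0.263, 0.214, 0.15]
contact_force: [0.4, 0.0, -1.4]
opening: 0.563
rot deg tool [ 0.21 -0.16  0.  ] shift mm tool [-0.08 -0.47 14.54] height 178.53416637967652
tool x angle about axis from tank y -39.23055866593745
24.7 q [-0.5252 -0.0489  2.0541  0.1637  0.6223 -1.1841] p [ 0.5098 -0.1705  0.3576] F [ 0.4339  0.0488 -1.4156] T [ 0.1246  0.4185 -0.0189] op 0.5629938691054126
[[ 0.7707  0.4237  0.4759]
 [ 0.5518 -0.8173 -0.166 ]
 [ 0.3186  0.3905 -0.8637]]
```

View pics/w11.png

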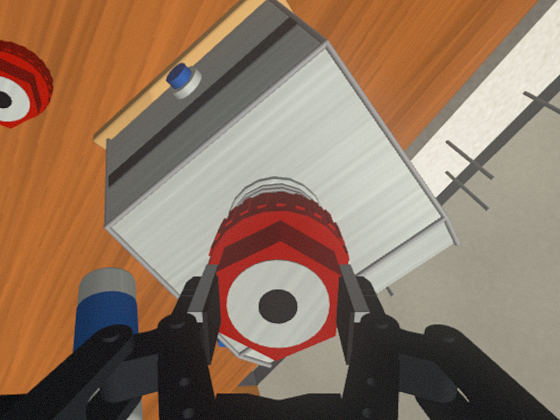

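The thread let go, with only about 1.4 N (the cap's weight) on the wrist, and the neck is coming into view above the skirt at (277,185). Drawing the cap clear along the axis.

```bash
python3 -m jog '[{"grip":1,"x":0,"y":0,"z":-5,"rx":0,"ry":0,"rz":0},{"grip":1,"x":0,"y":0,"z":-10,"rx":0,"ry":0,"rz":0},{"grip":1,"x":0,"y":0,"z":-15,"rx":0,"ry":0,"rz":0},{"grip":1,"x":0,"y":0,"z":-15,"rx":0,"ry":0,"rz":0},{"grip":1,"x":0,"y":0,"z":-15,"rx":0,"ry":0,"rz":0},{"grip":1,"x":0,"y":0,"z":-10,"rx":0,"ry":0,"rz":0},{"grip":1,"x":0,"y":0,"z":0,"rx":0,"ry":0,"rz":0}]'; python3 st.py side s12
python3 - <<'E'
from h import *
from scipy.spatial.transform import Rotation as Ro
s=get_state();R=Ro.from_quat(s["tcp_rot"]);M=R.as_matrix();z=M[:,2]
w=np.cross(z,[0,0,-1]);w*=np.arcsin(np.linalg.norm(w))/np.linalg.norm(w)
print("untilt tool deg",np.degrees(R.inv().apply(w)))
R2=Ro.from_rotvec(w)*R;print(R2.as_matrix()[:,0],"yaw x",np.degrees(np.arctan2(*R2.as_matrix()[[1,0],0])))
g=np.array([.660,.2115,s["eef_pos"][2]]);print("shift to tray, tool after untilt",1e3*R2.inv().apply(g-s["eef_pos"]))
E
```

```text
time: 25.33
eef_pos: [0.4761, -0.1586, 0.4206]
tcp_rot: [0.928, 0.263, 0.215, 0.151]
contact_force: [-0.2, -0.8, -0.6]
opening: 0.566
25.3333 q [-0.5399 -0.2019  2.0715  0.1501  0.7546 -1.1733] p [ 0.4761 -0.1586  0.4206] F [-0.1785 -0.8398 -0.62  ] T [0.1747 0.3799 0.0254] op 0.56556052438552
[[ 0.7696  0.4225  0.4788]
 [ 0.5525 -0.8165 -0.1675]
 [ 0.3201  0.3934 -0.8618]]
untilt tool deg [ 2.35321618e+01 -1.91797203e+01 -2.33176921e-16]
[ 8.51994907e-01  5.23550072e-01 -9.17344611e-17] yaw x 31.570686011699753
shift to tray, tool after untilt [ 3.50377403e+02 -2.19194798e+02 -1.38127131e-14]
```

View pics/s12.png

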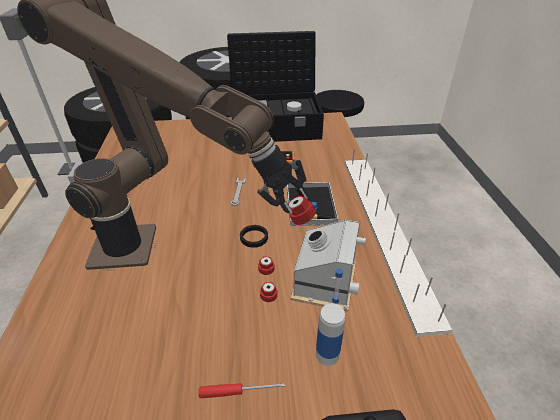

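The side view shows the cap held clear at (300,210) and the open neck at (318,238). Next I'll level the tool and carry the cap over to the tray's empty half.

```bash
python3 -m jog '[{"grip":1,"x":0,"y":0,"z":0,"rx":4.7,"ry":-3.84,"rz":0},{"grip":1,"x":0,"y":0,"z":0,"rx":4.7,"ry":-3.84,"rz":0},{"grip":1,"x":0,"y":0,"z":0,"rx":4.7,"ry":-3.84,"rz":0},{"grip":1,"x":0,"y":0,"z":0,"rx":4.7,"ry":-3.84,"rz":0},{"grip":1,"x":0,"y":0,"z":0,"rx":4.7,"ry":-3.84,"rz":0},{"grip":1,"x":0,"y":0,"z":0,"rx":0,"ry":0,"rz":0}]'
python3 -m jog '[{"grip":1,"x":16,"y":-10,"z":0,"rx":0,"ry":0,"rz":0},{"grip":1,"x":30,"y":-19,"z":0,"rx":0,"ry":0,"rz":0},{"grip":1,"x":32,"y":-20,"z":0,"rx":0,"ry":0,"rz":0},{"grip":1,"x":32,"y":-20,"z":0,"rx":0,"ry":0,"rz":0},{"grip":1,"x":32,"y":-20,"z":0,"rx":0,"ry":0,"rz":0},{"grip":1,"x":32,"y":-20,"z":0,"rx":0,"ry":0,"rz":0},{"grip":1,"x":32,"y":-20,"z":0,"rx":0,"ry":0,"rz":0},{"grip":1,"x":32,"y":-20,"z":0,"rx":0,"ry":0,"rz":0}]'
python3 -m jog '[{"grip":1,"x":32,"y":-20,"z":0,"rx":0,"ry":0,"rz":0},{"grip":1,"x":32,"y":-20,"z":0,"rx":0,"ry":0,"rz":0},{"grip":1,"x":30,"y":-19,"z":0,"rx":0,"ry":0,"rz":0},{"grip":1,"x":18,"y":-11,"z":0,"rx":0,"ry":0,"rz":0},{"grip":1,"x":0,"y":0,"z":0,"rx":0,"ry":0,"rz":7},{"grip":1,"x":0,"y":0,"z":0,"rx":0,"ry":0,"rz":7},{"grip":1,"x":0,"y":0,"z":0,"rx":0,"ry":0,"rz":7},{"grip":1,"x":0,"y":0,"z":0,"rx":0,"ry":0,"rz":7}]'
python3 -m jog '[{"grip":1,"x":0,"y":0,"z":0,"rx":0,"ry":0,"rz":6},{"grip":1,"x":0,"y":0,"z":0,"rx":0,"ry":0,"rz":0},{"grip":1,"x":0,"y":0,"z":0,"rx":0,"ry":0,"rz":0}]'
cat > g2.py <<'E'
from h import *
from scipy.spatial.transform import Rotation as Ro
np.set_printoptions(precision=2,suppress=True)
s=get_state();R=Ro.from_quat(s["tcp_rot"]);z=R.as_matrix()[:,2]
print("rot",np.degrees(R.inv().apply(np.cross(z,[0,0,-1]))),"shift",1e3*R.inv().apply(np.array([.660,.2115,.209])-s["eef_pos"]))
E
python3 g2.py;python3 st.py top t13;python3 st.py wrist w13
```

```text
time: 25.88
eef_pos: [0.4769, -0.159, 0.416]
tcp_rot: [0.962, 0.272, -0.003, -0.002]
contact_force: [0.7, 0.1, -2.5]
opening: 0.56
time: 26.55
eef_pos: [0.6019, 0.0947, 0.4163]
tcp_rot: [0.962, 0.272, 0.0, -0.001]
contact_force: [-0.4, -0.9, -1.8]
opening: 0.564
time: 27.22
eef_pos: [0.6602, 0.2116, 0.4157]
tcp_rot: [1.0, 0.028, -0.001, -0.001]
contact_force: [-0.4, 0.9, -1.0]
opening: 0.566
time: 27.47
eef_pos: [0.6601, 0.2112, 0.4162]
tcp_rot: [1.0, -0.02, -0.001, -0.001]
contact_force: [-0.5, 0.2, -2.9]
opening: 0.563
rot [-0.12  0.15 -0.  ] shift [  0.48   0.1  207.18]
27.4667 q [0.1632 0.3177 1.5166 0.0026 1.3094 0.2021] p [0.6601 0.2112 0.4162] F [-0.4577  0.2273 -2.8626] T [ 0.0123  0.0377 -0.0078] op 0.5633489359064847
[[ 0.9992 -0.0395 -0.0026]
 [-0.0395 -0.9992  0.0021]
 [-0.0026 -0.002  -1.    ]]
27.5167 q [0.1632 0.3176 1.5164 0.0025 1.31   0.2024] p [0.66   0.2111 0.4164] F [ 0.4719  0.1045 -1.0184] T [-0.0065  0.0046 -0.0086] op 0.5634963179412851
[[ 0.9992 -0.0398 -0.0028]
 [-0.0398 -0.9992  0.002 ]
 [-0.0029 -0.0019 -1.    ]]
```

View pics/w13.png

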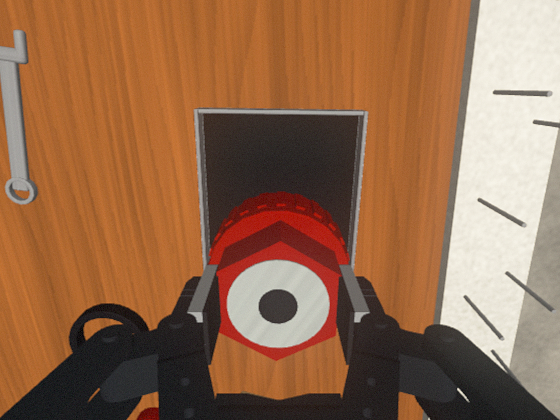

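View pics/t13.png

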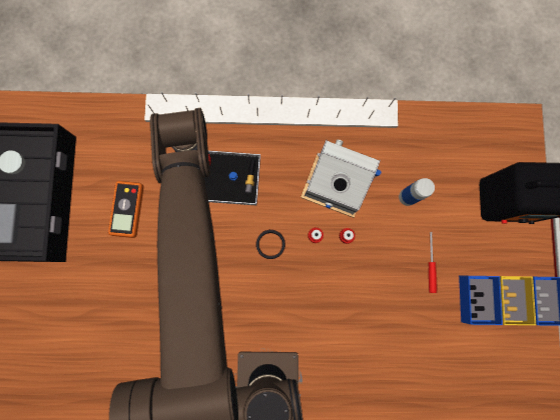

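The top view shows the hand over the tray's left half, with the plug (233,176) and sensor clear. In the wrist view the cap sits between the tray walls. Lowering, with the last few millimetres slow.

```bash
python3 -m jog '[{"grip":1,"x":0.5,"y":0,"z":20,"rx":0,"ry":0.2,"rz":0},{"grip":1,"x":0,"y":0,"z":30,"rx":0,"ry":0,"rz":0},{"grip":1,"x":0,"y":0,"z":30,"rx":0,"ry":0,"rz":0},{"grip":1,"x":0,"y":0,"z":30,"rx":0,"ry":0,"rz":0},{"grip":1,"x":0,"y":0,"z":30,"rx":0,"ry":0,"rz":0},{"grip":1,"x":0,"y":0,"z":25,"rx":0,"ry":0,"rz":0},{"grip":1,"x":0,"y":0,"z":15,"rx":0,"ry":0,"rz":0},{"grip":1,"x":0,"y":0,"z":0,"rx":0,"ry":0,"rz":0}]'
python3 -m jog '[{"grip":1,"x":0,"y":0,"z":8,"rx":0,"ry":0,"rz":0},{"grip":1,"x":0,"y":0,"z":6,"rx":0,"ry":0,"rz":0},{"grip":1,"x":0,"y":0,"z":4,"rx":0,"ry":0,"rz":0},{"grip":1,"x":0,"y":0,"z":2,"rx":0,"ry":0,"rz":0},{"grip":1,"x":0,"y":0,"z":0,"rx":0,"ry":0,"rz":0}]'
python3 g2.py; python3 st.py
```

```text
time: 28.23
eef_pos: [0.6588, 0.211, 0.2319]
tcp_rot: [1.0, -0.021, -0.004, 0.0]
contact_force: [-0.7, -0.1, -2.8]
opening: 0.559
time: 28.65
eef_pos: [0.6605, 0.2114, 0.2175]
tcp_rot: [1.0, -0.021, 0.0, -0.001]
contact_force: [0.4, -0.9, -2.2]
opening: 0.564
rot [-0.09 -0.04 -0.  ] shift [-0.53 -0.05  8.5 ]
28.65 q [0.1636 0.5174 1.6353 0.0016 0.9879 0.2049] p [0.6605 0.2114 0.2175] F [ 0.3513 -0.885  -2.2202] T [-0.0162 -0.0401 -0.0383] op 0.5641391572288544
[[ 0.9991 -0.0422  0.0007]
 [-0.0422 -0.9991  0.0015]
 [ 0.0006 -0.0015 -1.    ]]
```

```bash
python3 -m jog '[{"grip":1,"x":0,"y":0,"z":2,"rx":0,"ry":0,"rz":0},{"grip":1,"x":0,"y":0,"z":1.5,"rx":0,"ry":0,"rz":0},{"grip":1,"x":0,"y":0,"z":1,"rx":0,"ry":0,"rz":0},{"grip":1,"x":0,"y":0,"z":1,"rx":0,"ry":0,"rz":0},{"grip":1,"x":0,"y":0,"z":0,"rx":0,"ry":0,"rz":0},{"grip":1,"x":0,"y":0,"z":0,"rx":0,"ry":0,"rz":0}]'
python3 -m jog '[{"grip":1,"x":0,"y":0,"z":1,"rx":0,"ry":0,"rz":0},{"grip":1,"x":0,"y":0,"z":0,"rx":0,"ry":0,"rz":0},{"grip":1,"x":0,"y":0,"z":0,"rx":0,"ry":0,"rz":0}]'
```

```text
time: 29.15
eef_pos: [0.6604, 0.2114, 0.2116]
tcp_rot: [1.0, -0.021, 0.0, -0.001]
contact_force: [0.5, 0.4, -1.2]
opening: 0.563
time: 29.4
eef_pos: [0.6605, 0.2116, 0.2114]
tcp_rot: [1.0, -0.021, -0.0, -0.001]
contact_force: [-1.9, 0.5, 3.4]
opening: 0.565
```

Contact: the vertical force changed from -1.2 to +3.4 N at TCP z 0.211, close to the predicted 0.2095. Releasing.

```bash
python3 -m jog '[{"grip":0.35,"x":0,"y":0,"z":0,"rx":0,"ry":0,"rz":0},{"grip":0.3,"x":0,"y":0,"z":0,"rx":0,"ry":0,"rz":0},{"grip":0.2,"x":0,"y":0,"z":0,"rx":0,"ry":0,"rz":0},{"grip":0.1,"x":0,"y":0,"z":0,"rx":0,"ry":0,"rz":0},{"grip":0.05,"x":0,"y":0,"z":0,"rx":0,"ry":0,"rz":0},{"grip":0.05,"x":0,"y":0,"z":0,"rx":0,"ry":0,"rz":0}]'
python3 st.py wrist w14
python3 -m jog '[{"grip":0.05,"x":0,"y":0,"z":-5,"rx":0,"ry":0,"rz":0},{"grip":0.05,"x":0,"y":0,"z":-15,"rx":0,"ry":0,"rz":0},{"grip":0.05,"x":0,"y":0,"z":-25,"rx":0,"ry":0,"rz":0},{"grip":0.05,"x":0,"y":0,"z":-30,"rx":0,"ry":0,"rz":0},{"grip":0.05,"x":0,"y":0,"z":-30,"rx":0,"ry":0,"rz":0},{"grip":0.05,"x":0,"y":0,"z":-30,"rx":0,"ry":0,"rz":0},{"grip":0.05,"x":0,"y":0,"z":-25,"rx":0,"ry":0,"rz":0},{"grip":0.05,"x":0,"y":0,"z":0,"rx":0,"ry":0,"rz":0}]'
python3 -m jog '[{"grip":0.05,"x":-30,"y":0,"z":0,"rx":0,"ry":0,"rz":0},{"grip":0.05,"x":-35,"y":0,"z":0,"rx":0,"ry":0,"rz":0},{"grip":0.05,"x":-35,"y":0,"z":0,"rx":0,"ry":0,"rz":0},{"grip":0.05,"x":-35,"y":0,"z":0,"rx":0,"ry":0,"rz":0},{"grip":0.05,"x":-20,"y":0,"z":0,"rx":0,"ry":0,"rz":0},{"grip":0.05,"x":0,"y":0,"z":0,"rx":0,"ry":0,"rz":0},{"grip":0.05,"x":0,"y":0,"z":0,"rx":0,"ry":0,"rz":0}]'
python3 st.py side s14; python3 st.py top t14
python3 - <<'E'
import cv2,numpy as np
a=cv2.imread("pics/s14.png")[170:260,260:380];b=cv2.imread("pics/t14.png")[130:220,175:295]
cv2.imwrite("pics/c14.png",np.hstack([cv2.resize(i,None,fx=3.3,fy=3.3,interpolation=cv2.INTER_CUBIC) for i in(a,b)]))
E
```

```text
time: 29.9
eef_pos: [0.6604, 0.2113, 0.2105]
tcp_rot: [1.0, -0.021, 0.0, -0.001]
contact_force: [0.3, 0.2, -0.1]
opening: 0.952
29.9 q [0.1635 0.5266 1.6369 0.0016 0.9778 0.205 ] p [0.6604 0.2113 0.2105] F [ 0.2878  0.1775 -0.0793] T [0.034  0.0003 0.0282] op 0.9518784150652613
[[ 0.9991 -0.0424  0.0001]
 [-0.0424 -0.9991  0.0013]
 [ 0.     -0.0013 -1.    ]]
time: 30.62
eef_pos: [0.6616, 0.2115, 0.3808]
tcp_rot: [1.0, -0.021, 0.007, -0.002]
contact_force: [0.9, 0.4, 2.8]
opening: 0.952
time: 31.2
eef_pos: [0.5047, 0.2179, 0.3714]
tcp_rot: [1.0, -0.021, 0.001, -0.001]
contact_force: [-0.2, 0.1, 0.7]
opening: 0.953
31.2 q [0.2228 0.0408 1.918  0.0013 1.1809 0.2638] p [0.5047 0.2179 0.3714] F [-0.2217  0.0812  0.6647] T [-0.004  -0.0036  0.0175] op 0.9529725222473918
[[ 0.9991 -0.0414  0.0016]
 [-0.0414 -0.9991  0.0016]
 [ 0.0016 -0.0017 -1.    ]]
31.25 q [0.2222 0.0424 1.9161 0.0013 1.1807 0.2638] p [0.5056 0.2178 0.3714] F [ 0.2655  0.4622 -0.193 ] T [-0.0195  0.0094 -0.0174] op 0.9520580360228904
[[ 0.9991 -0.0421  0.002 ]
 [-0.0421 -0.9991  0.0016]
 [ 0.0019 -0.0017 -1.    ]]
```

View pics/c14.png

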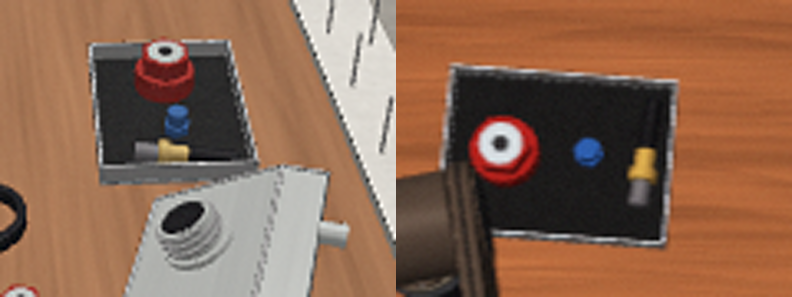

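View pics/t14.png

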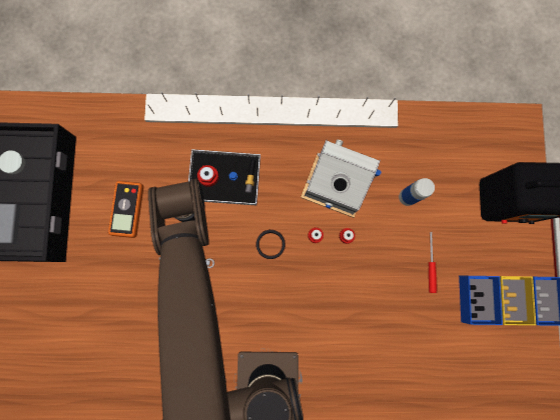

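The cap stands upright, hex up, in the tray's empty half at top (207,174). The plug, sensor and everything else are where they were, and the neck is open. The robot touches nothing, so I'm handing in.

```bash
python3 -c "
from plant import *
print(sign_off())"
```

```text
the job is handed in; nothing more can be done
None
```

The filler cap is off the tank and standing upright, hex on top, on the floor of the tray's empty half. I handed the job in at about 31 s of the 72 s allowed.

- **Unscrewing:** I turned the cap anticlockwise in three strokes, 240° + 240° + 170° = 650° in all. I let go to regrip only at 240° and 480°, before the thread can release. I then kept hold of it and drew it off along the neck's axis; only its own weight, about 1.4 N, showed on the wrist.
- **Setting down:** I lowered it until it touched the tray floor, where the vertical force changed by about 5 N, then released it and moved the hand clear.
- **Last checks:** The side and top pictures show the cap upright, the neck open, and the plug and sensor undisturbed. The other things I could see had not moved. In the last top picture the arm hides most of the wrench, so I could not fully recheck it, but the hand never went near it. The wrist force read about zero at the end.
- **Disagreements:** The tank's yaw came out between -18.4° and -20.1° in different views; I used -19.2°. Contact in the tray came about 2 mm above the height I had worked out. The highest wrist force shown in my readouts, about 15 N, came while unscrewing.

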